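# Find the heavy side of a sample carousel and hold it down

## Robot

A 7-joint arm with a two-finger parallel gripper is mounted at the origin on a cart in front of the work surface, level with it; the furniture and walls round the work are solid. World frame = base frame: x ahead of the robot, y to its left, z up, the work surface at z = 0. Lengths are in m, angles in rad, forces in N, time in s.
With the tool pointing down it reaches from about 0.425 to 0.925 m from the base axis. Payload 6.8 kg.
Tool frame: the origin (TCP) lies between the finger pads; the fingertips stand 17 mm ahead of it and the grasp point (between the pads) lies 2 mm behind it; z points along the fingers, y is the direction in which the jaws open and shut (so a half turn about z gives the same grasp; the last joint's range is limited). The gripper opens to 85 mm and grips with 20 to 120 N. Pads are 22 mm wide; open, the fingers measure 114 mm over their backs; the gripper's body (76 mm by 85 mm) begins 54 mm behind the grasp point. The pads swing forward as they close: fully open they stand 13 mm farther back than shut.
Start: joints at [-1.243, 0.477, 0.022, 1.555, -0.011, 1.109, -0.083], TCP at [0.285, 0.612, 0.209] pointing down, gripper open.
Joint ranges: [-2.96, 2.96], [-0.34, 2.1], [-1.41, 1.46], [0.24, 2.44], [-1.37, 4.51], [0.17, 1.92], [-2.96, 2.96]. Speed limits (rad/s): [2.39, 2.39, 3.14, 3.14, 3.14, 3.14, 3.14].

## Interface

Orientations are given as a unit quaternion [w, x, y, z].
In Python, from station import bot gives the robot as it stands. The module is installed in compiled form; this text tells all that it offers.
- The arm moves only by the tool carry_out, never from a script. Its argument "moves" is a list of rows, each a list of 3 entries, a list of its own where there are three numbers: the turn, a rotation vector about the tool's x, y, z in degrees, then the shift along the tool's x, y, z in cm, then the finger opening in cm, from 0 to 8.54. A call has 1 to 5 rows; each row is the pose to reach, as a shift and turn from the pose commanded when the call began, along the tool's axes at that moment; what a row does not reach only later rows make up. A row lasts 1/8 s, in which the tool goes at most 62.5 mm and 10.7 degrees, less where a joint would pass 70% of its speed; a pose out of reach is approached as far as the arm can. A call with a gripper value outside its range is refused whole. The fingers move at their own pace and stop on an object; "newtons" is the grip in N (left out, the last holds). Time passes only in rows, so rows that repeat a pose let the fingers close. It gives the time, the measured TCP pose, the force and the opening at its end, in the units of the state.
- bot.get_obs(): the state, without advancing time (a new reading comes with each control period).
- bot.read_camera(name): name is "scene" or "side" or "wrist"; returns the picture (480x640x3 uint8, red, green, blue); there is no depth.
- bot.camera_info(name): a dict with "vertical_fov" (degrees; the focal length in pixels is half the picture's height over the tangent of half this angle, whatever the lens; pixels are square), "cx", "cy" (the principal point, pixels), "position" and "attitude" of the camera in the world. Camera axes: x right, y up, looking along -z (the intrinsics and any distortion apply to the point x, -y, -z); pixel columns grow to the right and rows downward; lengths in m; the calibration is good to about 2 mm. A picture is of the moment at which its call begins: read the wrist's pose just before it. camera_info takes no time and is no camera call; for the wrist camera it gives the pose at the moment of the call.
- bot.hand_in(): hands the job in, once; it reports no verdict.
Trained networks look in the newest picture that a camera, given by its name, has taken for a name from the list of things; names that differ only in an ending like _2 or _b are one class to them, and where a whole thing is asked for, a point or a joint stands for the part that bears it (a point fixed in the world has none). Each returns a list of dicts, best first, with "score" (0 to 1); they miss things now and then, are a little off and sometimes report something else, mostly with a low value. They report only what shows in the picture. A call takes as long as a camera call.
- bot.silhouettes(label, camera): "region" (480x640 bool, what is visible of it) and "location" ([column, row] in pixels, amid what is visible of it).
The state is a dict: "t": time; "q": joint angles; "joint_vel": joint speeds; "joint_torque": joint torques, N m; "eef_pos": TCP position; "tool_rot": TCP orientation; "contact_force": force on the tool from outside, world axes, zero at the start; "torque": the same for the moment, N m; "gripper_width": opening from 0.0 (shut) to 1.0 (fully open).
Only numpy, scipy, OpenCV 4.12 (cv2) and the standard library are available. Lean on these libraries where they do the work, as an engineer would, in place of code of your own. Each camera call takes 0.05 s, during which the arm holds its last target. There are 200 camera calls.

## Task

The closed sample carousel on the leaning bench rotator is loaded unevenly and nobody can see how under its lid; the drive is off and its drag keeps the carousel wherever it is left. Turn the carousel by its black hub, feel which way its weight pulls, and bring the heavy side to the very bottom of the slope. Finish while still gripping the hub and holding the carousel motionless there (do not let go), so that a colleague can fit the counterweight at the top; leave the other things on the table alone.

Things in the scene. Friction and masses are not known exactly. Their poses are not given: they have to be found in the camera images.
- rotator: White bench sample rotator fixed to the table, base plate 200 x 170 mm. Origin under the base, on the table; -x is its front (operator's side), z up, y across. The carousel's axle passes 30 mm behind the origin at 128 mm height (middle of the carousel's underside) and leans 35 degrees from vertical towards the front: its direction, carousel to hub, is (-0.574, 0, 0.819) in this frame.
- slope_bottom (a point): Fixed point at the bottom of the slope: where the lid's face is lowest, 79 mm from the axle, towards the rotator's front. The heavy side must end up on this side of the axle. The top of the slope is opposite, at the rear.
- carousel_hub (a point): Grip point, on the axle, in the black fluted round hub: 68 mm along the axle from the carousel's underside. The hub is 42 mm in diameter and 46 mm long: from 24 mm below this point (the lid's face) to 22 mm above it along the axle. It is fixed to the carousel, so turning the hub turns the carousel. Grip along the axle, tool leaning 35 degrees.
- carousel_dot (a point): Blue index dot on the white lid, 79 mm from the axle. It turns with the carousel and says nothing about where the load is. The carousel is a closed grey drum with a white lid, 188 mm in diameter, 44 mm high. The hidden load, about 0.55 to 0.75 kg in one place, its middle 60 mm from the axle, is fixed inside it in an unknown direction, at least 45 degrees from the bottom at the start.
- carousel (a joint): Angle of the carousel about its axle, rad, growing anticlockwise as seen looking down on the lid; 0 where the blue dot is at the top of the slope; turns two rounds either way. The idle drive drags with about 0.30 N m both ways. The load adds a pull of 0.19 to 0.25 N m (when level with the axle) towards the bottom: one way turns easier than the other. The drag holds the carousel where it is left.
- pot_tall: Loose white sample pot, 32 mm across, 62 mm high; bystander. Origin under its middle.
- pot_wide: Loose white sample pot, 38 mm across, 58 mm high; bystander. Origin under its middle.
- vial_a: Loose clear vial with black cap, 47 mm across, 124 mm high; bystander. Origin under its middle.
- amber_bottle: Loose brown glass bottle with black cap, 70 mm across, 142 mm high; bystander. Origin under its middle.

How it is judged:
By the outcome, as a careful person would: the job done as asked, in the order asked, and still so for the second after the job is handed in, while the arm keeps its last pose, push and grip.
It also fails if it takes over 58 s, if anything falls off the work surface, if the arm or the gripper's body presses on something with over 40 N, if the wrist force passes 120 N, or if a joint passes its speed limit or range.

## Working session

There is one attempt and no reset: what is moved stays moved. The work goes in short steps, Python scripts to look and compute and a tool call to move; the robot and the scene stay as the last step left them, time stands still between calls to the robot, and variables do not carry over. Pictures are saved under pics/ and viewed, about 8 in all and at most 12, crops included, and the job is handed in when it is done.

Besides the shell and the picture viewer there is one more tool, called after "Call:" by a JSON object that holds its "name" and its "arguments", one argument or row to a line. carry_out: Moves the arm, as the interface text tells. Its arguments: {"type":"object","properties":{"moves":{"type":"array"},"newtons":{"type":"number"}},"required":["moves"]}

```bash
mkdir -p pics
cat > h.py <<'E'
import numpy as np, cv2
from scipy.spatial.transform import Rotation as R
from station import bot
E
python3 - <<'E'
from h import *
for c in ["scene","side","wrist"]:
    print(c,bot.camera_info(c))
    im=bot.read_camera(c); cv2.imwrite(f"pics/{c}0.png",im[:,:,::-1])
    for l in ["rotator","carousel_hub","carousel_dot","carousel"]:
        for d in bot.silhouettes(l,c)[:2]:
            print(l,round(d["score"],2),np.round(d["location"],1),d["region"].sum())
print(bot.get_obs())
a=cv2.imread("pics/scene0.png");b=cv2.imread("pics/side0.png")
E
```

```text
scene {'vertical_fov': 53.88230503286032, 'cx': 322.40142249901396, 'cy': 227.3301046729197, 'position': array([-0.11260261, -0.40086835,  0.80414589]), 'attitude': array([ 0.77849047,  0.37760112, -0.22313773, -0.44897609])}
rotator 0.92 [338.3 234.2] 7783
carousel_hub 0.63 [336.3 219.1] 4795
carousel_dot 0.69 [431.7 349.1] 406
carousel_dot 0.65 [342.1 214.1] 4743
carousel 0.56 [337.2 213.6] 4796
side {'vertical_fov': 52.943432370524576, 'cx': 317.2669932654912, 'cy': 235.20287894393763, 'position': array([ 0.50528496, -0.96641844,  0.61270543]), 'attitude': array([ 0.85121511,  0.52241367, -0.02004848, -0.04598755])}
rotator 0.65 [359.2 250.6] 7428
carousel_hub 0.68 [351.6 219.7] 3399
carousel_dot 0.65 [354.1 220.5] 3286
carousel 0.97 [351.  223.4] 3286
carousel 0.61 [359.2 249.6] 7535
wrist {'vertical_fov': 67.20790552213191, 'cx': 326.93431398400503, 'cy': 231.8279910225504, 'position': array([0.21904848, 0.64294614, 0.37384552]), 'attitude': array([ 0.83444143, -0.12342174, -0.07800235,  0.531404  ])}
{'t': 0.75, 'q': array([-1.24309223,  0.4769816 ,  0.02240313,  1.55537802, -0.01149352,
        1.1093174 , -0.08311622]), 'joint_vel': array([-0.00117188,  0.00097051, -0.00014072, -0.00031387, -0.00119969,
       -0.00047672, -0.00041853]), 'joint_torque': array([-9.73336391e-04, -5.96215796e+01,  1.60575338e+00, -2.81517488e+01,
        1.24286869e-02,  1.71143554e-03,  4.10843575e-05]), 'eef_pos': array([0.28495109, 0.61193248, 0.20902962]), 'tool_rot': array([-4.04974799e-07,  2.16199820e-01,  9.76349137e-01,  2.24058061e-05]), 'contact_force': array([ 0.84412895,  0.4868055 , -0.53862211]), 'torque': array([-0.03209731,  0.00757292,  0.02144313]), 'gripper_width': 0.9997982075840567}
```

View pics/scene0.png

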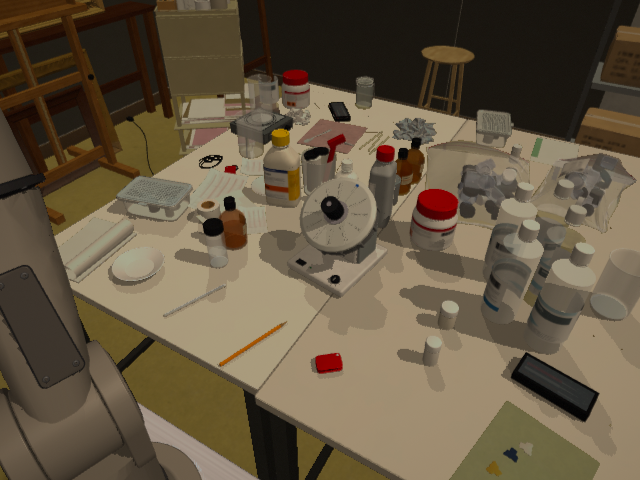

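View pics/side0.png

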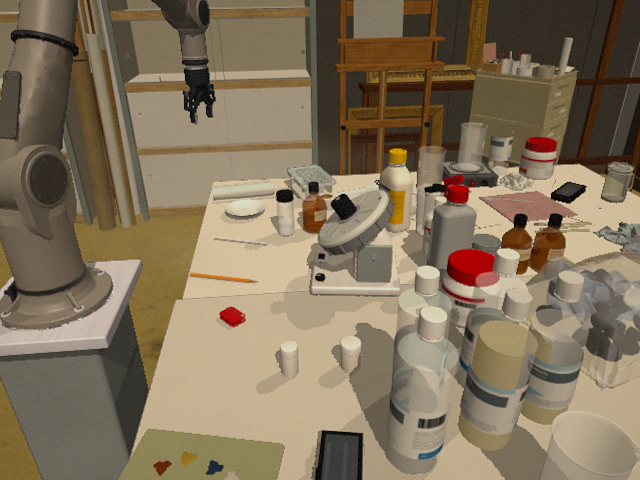

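```bash
cat >> h.py <<'E'
AX=np.array([-np.sin(np.radians(35)),0,np.cos(np.radians(35))])
def proj(P,ci):
    f=240/np.tan(np.radians(ci["vertical_fov"])/2)
    p=R.from_quat(ci["attitude"],scalar_first=True).inv().apply(np.atleast_2d(P)-ci["position"])
    return np.c_[ci["cx"]+f*p[:,0]/-p[:,2], ci["cy"]-f*p[:,1]/-p[:,2]]
def ring(r,h,n=48):
    a=np.linspace(0,2*np.pi,n,endpoint=False)
    v=np.array([AX[2],0,-AX[0]]) # up the slope
    u=np.cross(AX,v)
    return np.array([.03,0,.128])+h*AX+r*(np.cos(a)[:,None]*v+np.sin(a)[:,None]*u)
def w(P,x): return R.from_euler('z',x[2]).apply(P)+[x[0],x[1],0]
BASE=np.array([[sx*.1,sy*.085,0] for sx,sy in [(-1,-1),(-1,1),(1,1),(1,-1)]])
E
cat > fit.py <<'E'
from h import *
from scipy.optimize import minimize
views=[]
for c in ["scene","side"]:
    im=bot.read_camera(c); ci=bot.camera_info(c)
    d=[d for d in bot.silhouettes("carousel",c)][0]
    views.append((c,im,ci,d["region"]))
def mask(x,ci,hub=True):
    m=np.zeros((480*4,640*4),np.uint8)
    for r,a,b in [(.094,0,.044),(.021,.044,.09)]:
        p=proj(w(np.r_[ring(r,a),ring(r,b)],x),ci)
        cv2.fillConvexPoly(m,cv2.convexHull(np.round((p+.5)*4).astype(np.int32)),1)
    return cv2.resize(m*255,(640,480),interpolation=cv2.INTER_AREA)/255.
def cost(x):
    s=0
    for c,im,ci,reg in views:
        m=mask(x,ci); s+=np.abs(m-reg).sum()/reg.sum()
    return s
best=None
for yaw in np.arange(-1.2,1.3,.3):
    for X in [.45,.55]:
        r=minimize(cost,[X,-.02,yaw],method="Nelder-Mead",options=dict(initial_simplex=[[X,-.02,yaw],[X+.08,-.02,yaw],[X,.06,yaw],[X,-.02,yaw+.3]]))
        if best is None or r.fun<best.fun: best=r
print(best.x,best.fun)
x=best.x; tiles=[]
for c,im,ci,reg in views:
    big=cv2.resize(im[:,:,::-1],None,fx=4,fy=4,interpolation=cv2.INTER_CUBIC)
    for r,h,col in [(.094,0,(0,255,0)),(.094,.044,(0,255,0)),(.021,.044,(0,0,255)),(.021,.09,(0,0,255))]:
        cv2.polylines(big,[np.round((proj(w(ring(r,h),x),ci)+.5)*4).astype(int)],True,col,1)
    cv2.polylines(big,[np.round((proj(w(BASE,x),ci)+.5)*4).astype(int)],True,(255,0,255),1)
    cs,_=cv2.findContours(cv2.resize(reg.astype(np.uint8),None,fx=4,fy=4),0,2); cv2.drawContours(big,cs,-1,(0,255,255),1)
    u,v=(proj(w(ring(0,.044)[:1],x),ci)[0]*4).astype(int)
    tiles.append(big[v-220:v+380,u-200:u+200])
cv2.imwrite("pics/fit.png",np.hstack(tiles))
np.save("x.npy",x)
E
python3 fit.py
```

```text
[ 0.66470281  0.01030685 -0.30549486] 0.09365181427995284
```

View pics/fit.png

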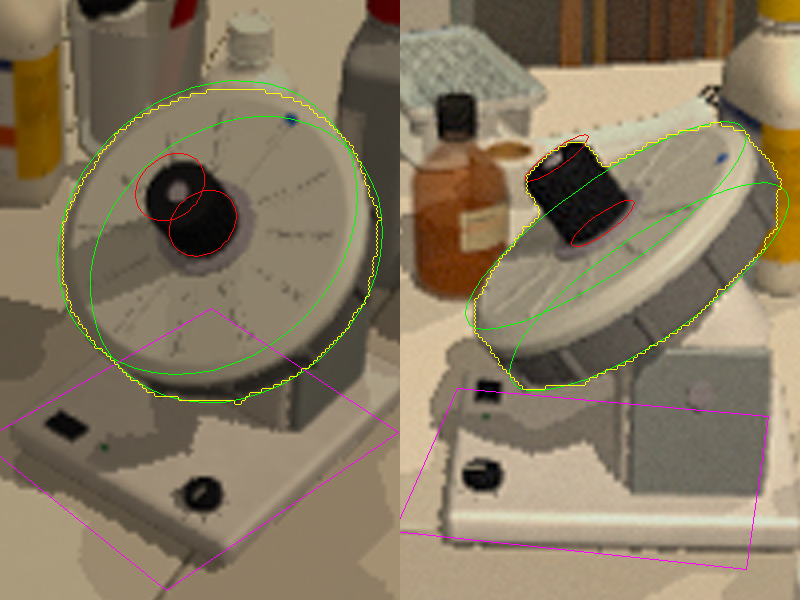

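```bash
cat > fit2.py <<'E'
from h import *
from scipy.optimize import least_squares
x0=np.load("x.npy"); cis={c:bot.camera_info(c) for c in ["scene","side"]}
P={"ht":ring(0,.09)[0],"hb":ring(0,.044)[0],"fr":BASE[0],"fl":BASE[1],"c":None}
obs=[("scene","ht",177,189),("scene","hb",207,225),("scene","fr",222,568),
     ("side","ht",558,160),("side","hb",598,222),("side","fr",447,545)]
off={c:(proj(w(ring(0,.044)[:1],x0),ci)[0]*4).astype(int)-[200,220]-([400,0] if c=="side" else [0,0]) for c,ci in cis.items()}
def res(x,full=False):
    o=[]
    for c,n,a,b in obs:
        p=P[n]+[0,0,x[3] if len(x)>3 else 0]
        o.append((proj(w(p,x),cis[c])[0]+.5)*4-(off[c]+[a,b]))
    return np.ravel(o)
for x in [x0,np.r_[x0,0]]:
    r=least_squares(res,x,loss="soft_l1",f_scale=8); print(np.round(r.x,4)); print(np.round(res(r.x).reshape(-1,2),0).tolist())
# triangulate points
for n in ["ht","hb","fr"]:
    A=np.zeros((3,3));B=np.zeros(3);rays=[]
    for c,m,a,b in obs:
        if m!=n: continue
        ci=cis[c]; f=240/np.tan(np.radians(ci["vertical_fov"])/2); u,v=(off[c]+[a,b])/4-.5
        d=R.from_quat(ci["attitude"],scalar_first=True).apply([(u-ci["cx"])/f,-(v-ci["cy"])/f,-1]); d/=np.linalg.norm(d)
        M=np.eye(3)-np.outer(d,d);A+=M;B+=M@ci["position"];rays.append((ci["position"],d))
    X=np.linalg.solve(A,B); print(n,np.round(X,4),[round(np.linalg.norm(np.cross(X-p,d)),4) for p,d in rays])
E
python3 fit2.py
```

```text
[ 0.668   0.0131 -0.0395]
[[-1.0, -3.0], [-8.0, -8.0], [3.0, 17.0], [3.0, -1.0], [9.0, -3.0], [-12.0, 11.0]]
[ 0.668   0.0131 -0.0396  0.    ]
[[-1.0, -3.0], [-8.0, -8.0], [3.0, 17.0], [3.0, -1.0], [9.0, -3.0], [-12.0, 11.0]]
ht [0.6442 0.0121 0.2018] [np.float64(0.0002), np.float64(0.0002)]
hb [0.6658 0.0038 0.1667] [np.float64(0.0003), np.float64(0.0003)]
fr [ 0.5725 -0.0616  0.0028] [np.float64(0.0004), np.float64(0.0004)]
```

```bash
cat >> h.py <<'E'
def goal(x,h,roll=0.):
    """TCP goal at height h along axle above carousel underside; tool z into lid, y toward slope top (roll about axle, deg)"""
    a=w(AX,[0,0,x[2]]); up=w(np.array([AX[2],0,-AX[0]]),[0,0,x[2]])
    z=-a; y=R.from_rotvec(a*np.radians(roll)).apply(up); 
    M=np.c_[np.cross(y,z),y,z]
    return w(np.array([.03,0,.128])+h*AX,x), R.from_matrix(M)
def rel(p,Rg,o=None):
    o=o or bot.get_obs(); R0=R.from_quat(o["tool_rot"],scalar_first=True)
    rv=np.degrees((R0.inv()*Rg).as_rotvec()); s=100*R0.inv().apply(p-o["eef_pos"])
    print("turn",np.round(rv,1),"shift",np.round(s,2)); return rv,s
E
python3 - <<'E'
from h import *
p,Rg=goal([.666,.008,-.2],.068+.17); print(p); rel(p,Rg)
# via: 45% of the way, up
o=bot.get_obs();R0=R.from_quat(o["tool_rot"],scalar_first=True)
from scipy.spatial.transform import Slerp
rv=(R0.inv()*Rg).as_rotvec()
rel(np.array([.44,.37,.38]),R0*R.from_rotvec(rv*.55))
E
```

```text
[0.56161194 0.02916051 0.32295819]
turn [-29.6 -23.3  73.9] shift [-49.69 -41.15 -11.4 ]
turn [-16.3 -12.8  40.7] shift [-24.27 -15.38 -17.1 ]
```

Call:
{"name": "carry_out", "arguments": {
  "moves": [
    [[-3.3,-2.6,8.1],[-3,-2,-6],8.5],
    [[-6.5,-5.1,16.3],[-8,-5,-11],8.5],
    [[-9.8,-7.7,24.4],[-13,-8.5,-14],8.5],
    [[-13,-10.2,32.6],[-18,-12,-16],8.5],
    [[-16.3,-12.8,40.7],[-23.5,-15,-17],8.5]
  ]
}}

```text
t: 1.58
eef_pos: [0.4201, 0.3979, 0.3746]
tool_rot: [0.137, 0.539, 0.824, 0.114]
contact_force: [1.2, -0.2, -0.2]
gripper_width: 0.996
```

Run:
```python
from h import *
p,Rg=goal([.666,.008,-.2],.068+.17); rel(p,Rg); print(bot.get_obs()["q"].round(2))
```

```text
turn [-13.1 -10.6  32.9] shift [-38.74  -4.12   8.28]
[-1.28  0.04  0.25  1.81  0.31  1.09 -0.73]
```

Call:
{"name": "carry_out", "arguments": {
  "moves": [
    [[-2.6,-2.1,6.6],[-6,-0.8,1],8.5],
    [[-5.2,-4.2,13.2],[-12,-1.6,2],8.5],
    [[-7.9,-6.4,19.7],[-18,-2.4,3.5],8.5],
    [[-10.5,-8.5,26.3],[-24,-3,5],8.5],
    [[-13.1,-10.6,32.9],[-30,-3.6,6.5],8.5]
  ]
}}

```text
t: 2.2
eef_pos: [0.527, 0.1105, 0.3314]
tool_rot: [0.233, 0.738, 0.604, 0.189]
contact_force: [1.0, -0.1, 0.0]
gripper_width: 0.994
```

Run:
```python
from h import *
p,Rg=goal([.666,.008,-.2],.068+.17); rel(p,Rg); print(bot.get_obs()["q"].round(2))
```

```text
turn [-0.   0.1  0.1] shift [-7.29  3.61  3.57]
[-1.04 -0.17  0.39  2.17  0.72  0.83 -1.26]
```

Call:
{"name": "carry_out", "arguments": {
  "moves": [
    [[0,0,0],[-3.6,1.8,1.8],8.5],
    [[0,0,0],[-7.3,3.6,3.6],8.5],
    [[0,0,0],[-7.3,3.6,3.6],8.5]
  ]
}}

```text
t: 2.58
eef_pos: [0.5618, 0.0269, 0.3225]
tool_rot: [0.233, 0.739, 0.604, 0.188]
contact_force: [-0.4, 0.5, -0.2]
gripper_width: 0.996
```

Run:
```python
from h import *
print(bot.get_obs()["q"].round(2))
im=bot.read_camera("wrist"); ci=bot.camera_info("wrist"); print(ci)
for l in ["carousel_hub","carousel_dot","carousel","rotator"]:
    for d in bot.silhouettes(l,"wrist")[:2]: print(l,round(d["score"],2),np.round(d["location"],1),d["region"].sum())
b=im[:,:,::-1].copy()
for x,col in [([.666,.008,-.2],(0,255,0))]:
  for r,h in [(.094,.044),(.021,.044),(.021,.09)]:
    cv2.polylines(b,[np.round(proj(w(ring(r,h),x),ci)).astype(int)],True,col,1)
  cv2.polylines(b,[np.round(proj(w(BASE,x),ci)).astype(int)],True,(255,0,255),1)
cv2.imwrite("pics/wrist1.png",b)
```

```text
[-0.97 -0.17  0.56  2.17  0.68  0.7  -1.04]
{'vertical_fov': 67.20790552213191, 'cx': 326.93431398400503, 'cy': 231.8279910225504, 'position': array([0.48447855, 0.12057479, 0.45773557]), 'attitude': array([ 0.93453176, -0.17016509, -0.2809924 , -0.13688503])}
carousel_hub 0.91 [324.1 192.3] 25792
carousel_dot 0.87 [324.7 194.3] 26069
carousel 0.79 [326.3 190.9] 25839
rotator 0.73 [304.6 188.4] 32432
```

View pics/wrist1.png

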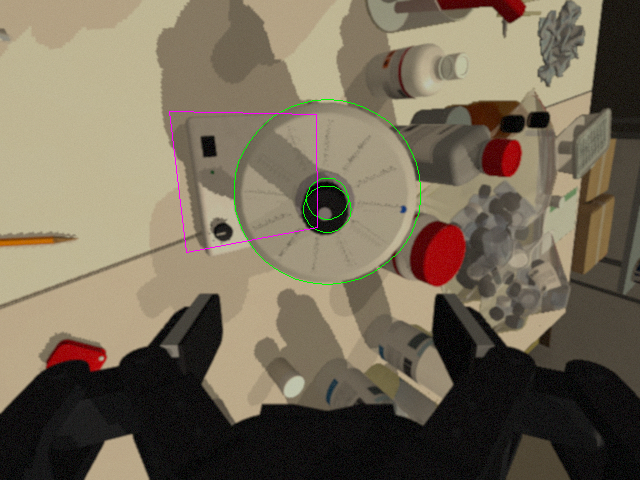

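```bash
cat >> h.py <<'E'
def ray(u,v,ci,z):
    f=240/np.tan(np.radians(ci["vertical_fov"])/2)
    d=R.from_quat(ci["attitude"],scalar_first=True).apply([(u-ci["cx"])/f,-(v-ci["cy"])/f,-1])
    return ci["position"]+d*(z-ci["position"][2])/d[2]
E
python3 - <<'E'
from h import *
ci=bot.camera_info("wrist"); im=bot.read_camera("wrist")
for z in [0,.02]:
    a=ray(188,118,ci,z); b=ray(209,254,ci,z); e=b-a; print(z,a.round(4),b.round(4),np.linalg.norm(e).round(4),"yaw",np.degrees(np.arctan2(e[0],-e[1])).round(2))
g=cv2.cvtColor(im,cv2.COLOR_RGB2GRAY)
big=cv2.resize(im[:,:,::-1][90:295,170:435],None,fx=3,fy=2.9,interpolation=cv2.INTER_CUBIC)
cv2.imwrite("pics/w2.png",big)
ds=bot.silhouettes("carousel","wrist")[0]["region"].astype(np.uint8)
c,_=cv2.findContours(ds,0,2); c=max(c,key=cv2.contourArea); print("ell",cv2.fitEllipse(c))
x=[.666,.008,-.2]; print("pred",cv2.fitEllipse(proj(w(ring(.094,.044),x),ci).astype(np.float32)))
hsv=cv2.cvtColor(im,cv2.COLOR_RGB2HSV); bl=(hsv[...,0]>100)&(hsv[...,0]<130)&(hsv[...,1]>120); bl[:, :350]=0;bl[:190]=0;bl[225:]=0;bl[:,420:]=0
v,u=np.nonzero(bl); print("dot",u.mean(),v.mean(),len(u))
from h import *
dp=[]
# dot on lid plane
up=w(np.array([AX[2],0,-AX[0]]),[0,0,x[2]]); a=w(AX,[0,0,x[2]]); C=w(ring(0,.044)[:1],x)[0]
f=240/np.tan(np.radians(ci["vertical_fov"])/2)
d=R.from_quat(ci["attitude"],scalar_first=True).apply([(u.mean()-ci["cx"])/f,-(v.mean()-ci["cy"])/f,-1])
P=ci["position"]+d*((C-ci["position"])@a)/(d@a)-C
print("dot r",np.linalg.norm(P),"ang",np.degrees(np.arctan2(P@np.cross(a,up),P@up)))
E
```

```text
0 [0.6027 0.1032 0.    ] [ 0.5781 -0.0673  0.    ] 0.1722 yaw -8.21
0.02 [0.5975 0.104  0.02  ] [ 0.574  -0.0589  0.02  ] 0.1647 yaw -8.21
ell ((324.9775390625, 198.01751708984375), (177.6807098388672, 182.1016845703125), 93.2223129272461)
pred ((327.4361877441406, 195.04322814941406), (183.14698791503906, 186.1417694091797), 89.91864776611328)
dot 403.1578947368421 215.3684210526316 19
dot r 0.07883106231170246 ang -9.822666963435351
```

View pics/w2.png

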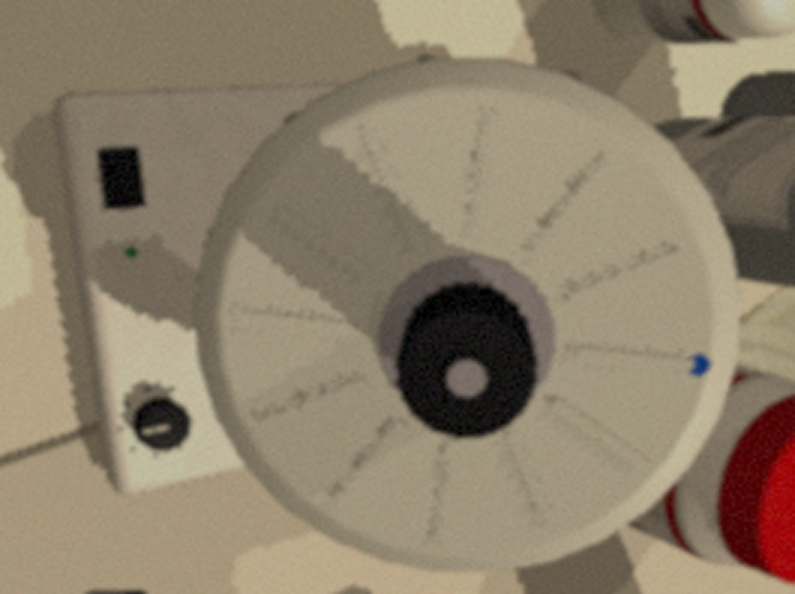

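Run:
```python
from h import *
from scipy.optimize import least_squares
x0=np.load("x.npy"); cis={c:bot.camera_info(c) for c in ["scene","side","wrist"]}
off={c:(proj(w(ring(0,.044)[:1],x0),cis[c])[0]*4).astype(int)-[200,220]-([400,0] if c=="side" else [0,0]) for c in ["scene","side"]}
T=lambda c,a,b:(off[c]+[a,b])/4-.5
a,b=[ray(*T("side",*t),cis["side"],0) for t in [(460,546),(790,549)]]; print("side edge yaw",np.degrees(np.arctan2(b[1]-a[1],b[0]-a[0])),a,b)
a,b=[ray(*T("scene",*t),cis["scene"],0) for t in [(12,455),(212,562)]]; e=b-a; print("scene front yaw",np.degrees(np.arctan2(e[0],-e[1])),a,b)
ht=ring(0,.09)[0]
obs=[("scene",T("scene",177,189)),("side",T("side",558,160)),("wrist",np.array([324.,220.3]))]
for yaw in [-.1,-.143,-.2,-.3]:
    res=lambda p:np.ravel([(proj(w(ht,[*p,yaw]),cis[c])[0]-o) for c,o in obs])
    r=least_squares(res,[.666,.01]); x=[*r.x,yaw]
    e=cv2.fitEllipse(proj(w(ring(.0905,.040),x),cis["wrist"]).astype(np.float32))
    print(yaw,r.x.round(4),res(r.x).round(1),"lid",np.round(e[0],1),np.round(e[1],1),"ht",w(ht,x).round(4))
```

```text
side edge yaw -7.802901908947339 [ 0.57971345 -0.05991422  0.        ] [ 0.7632661  -0.08506727  0.        ]
scene front yaw -6.623460463221002 [0.59411744 0.09783596 0.        ] [ 0.57661806 -0.05286628  0.        ]
-0.1 [0.6621 0.0048] [ 1.2  1.4 -1.4  1.1  0.4 -0.8] lid [324.7 196.9] [172.4 178. ] ht [0.6405 0.007  0.2017]
-0.143 [0.6619 0.0039] [ 1.2  1.4 -1.4  1.1  0.4 -0.8] lid [324.8 198.5] [173.  177.7] ht [0.6405 0.007  0.2017]
-0.2 [0.6617 0.0027] [ 1.2  1.4 -1.4  1.1  0.4 -0.8] lid [324.9 200.7] [173.7 177.4] ht [0.6405 0.007  0.2017]
-0.3 [6.612e-01 6.000e-04] [ 1.2  1.4 -1.4  1.1  0.4 -0.8] lid [324.7 204.6] [174.8 176.9] ht [0.6405 0.007  0.2017]
```

```bash
echo 'X=np.array([.6619,.0040,-.14])' >> h.py
python3 - <<'E'
from h import *
for h in [.13,.07]: rel(*goal(X,h))
E
```

```text
turn [-0.1  2.  -2.4] shift [-1.04 -0.17 10.65]
turn [-0.1  2.  -2.4] shift [-0.83 -0.16 16.64]
```

Call:
{"name": "carry_out", "arguments": {
  "moves": [
    [[0,2,-2.4],[-1.04,-0.17,3.5],8.5],
    [[0,2,-2.4],[-1.04,-0.17,7],8.5],
    [[0,2,-2.4],[-1.04,-0.17,10.6],8.5],
    [[0,2,-2.4],[-1.04,-0.17,10.6],8.5]
  ]
}}

```text
t: 3.42
eef_pos: [0.617, 0.0087, 0.2324]
tool_rot: [0.226, 0.721, 0.626, 0.193]
contact_force: [-0.3, -0.6, 0.1]
gripper_width: 0.994
```

Run:
```python
from h import *
print(bot.get_obs()["q"].round(2))
rel(*goal(X,.07))
out=[]
for c in ["side","wrist"]:
    im=bot.read_camera(c); ci=bot.camera_info(c); b=im[:,:,::-1].copy()
    for r,h in [(.021,.09),(.094,.042)]: cv2.polylines(b,[np.round(proj(w(ring(r,h),X),ci)).astype(int)],True,(0,255,0),1)
    u,v=(300,200) if c=="wrist" else proj(w(ring(0,.09)[:1],X),ci)[0].astype(int)
    k=2 if c=="wrist" else 4; W=200//k; v=max(v,300//k)
    out.append(cv2.resize(b[v-300//k:v+300//k,u-W:u+W],(400,600)))
cv2.imwrite("pics/app.png",np.hstack(out))
```

```text
[-0.93  0.11  0.75  2.21  0.41  0.31 -0.7 ]
turn [-0.4  0.3  0.1] shift [0.19 0.21 5.86]
```

View pics/app.png

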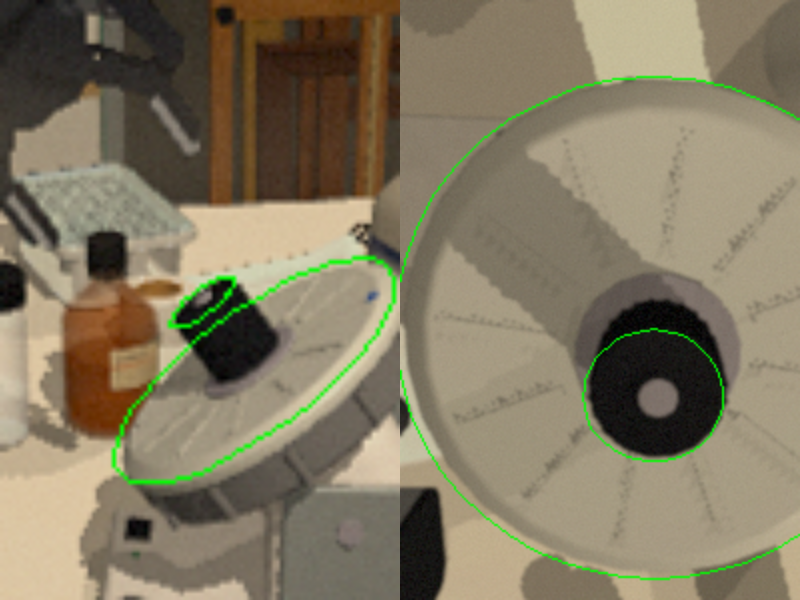

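Call:
{"name": "carry_out", "arguments": {
  "moves": [
    [[-0.4,0.3,0],[0.2,0.2,1.5],8.5],
    [[-0.4,0.3,0],[0.2,0.2,3],8.5],
    [[-0.4,0.3,0],[0.2,0.2,4.5],8.5],
    [[-0.4,0.3,0],[0.2,0.2,5.8],8.5],
    [[-0.4,0.3,0],[0.2,0.2,5.8],8.5]
  ]
}}

```text
t: 4.15
eef_pos: [0.6523, 0.0065, 0.1895]
tool_rot: [0.227, 0.719, 0.625, 0.201]
contact_force: [-0.6, 0.2, 0.8]
gripper_width: 0.998
```

Run:
```python
from h import *
print(bot.get_obs()["q"].round(2),bot.get_obs()["torque"])
rel(*goal(X,.07))
```

```text
[-0.68  0.25  0.55  2.18  0.32  0.17 -0.63] [ 0.106127    0.59064584 -0.02338648]
turn [ 0.3 -0.3 -0.1] shift [-0.12 -0.27  0.32]
```

Call:
{"name": "carry_out", "arguments": {
  "moves": [
    [[0.3,-0.3,0],[-0.1,-0.25,0.2],8.5],
    [[0.3,-0.3,0],[-0.1,-0.25,0.2],8.5],
    [[0.3,-0.3,0],[-0.1,-0.25,0.2],8.5]
  ]
}}

```text
t: 4.53
eef_pos: [0.6513, 0.0055, 0.1857]
tool_rot: [0.227, 0.72, 0.625, 0.197]
contact_force: [-0.6, -0.4, -0.0]
gripper_width: 0.994
```

Run:
```python
from h import *
print(bot.get_obs()["q"].round(3),bot.get_obs()["torque"])
rel(*goal(X,.07))
```

```text
[-0.687  0.253  0.554  2.179  0.319  0.172 -0.628] [ 0.07431432  0.60328756 -0.00188321]
turn [-0.  0. -0.] shift [-0.    0.03  0.06]
```

Call:
{"name": "carry_out", "arguments": {
  "moves": [
    [[0,0,0],[0,0,0],0],
    [[0,0,0],[0,0,0],0],
    [[0,0,0],[0,0,0],0],
    [[0,0,0],[0,0,0],0],
    [[0,0,0],[0,0,0],0]
  ],
  "newtons": 70
}}

```text
t: 5.15
eef_pos: [0.6513, 0.0051, 0.1852]
tool_rot: [0.227, 0.72, 0.625, 0.197]
contact_force: [-0.4, 0.4, 0.3]
gripper_width: -0.003
```

```bash
cat >> h.py <<'E'
def feel():
    o=bot.get_obs(); a=w(AX,[0,0,X[2]]); R0=R.from_quat(o["tool_rot"],scalar_first=True)
    up=w(np.array([AX[2],0,-AX[0]]),[0,0,X[2]]); y=R0.as_matrix()[:,1]; z=R0.as_matrix()[:,2]
    roll=np.degrees(np.arctan2(y@np.cross(a,up),y@up)); tilt=np.degrees(np.arccos(min(1,-z@a)))
    p=goal(X,.07)[0]; d=R0.inv().apply(p-o["eef_pos"])*1000
    print("t %.2f roll %.2f tilt %.2f off_mm %s T_axle %.3f T_tool %s F_tool %s w %.3f q6 %.3f q7 %.2f tau7 %.3f v7 %.3f"%(o["t"],roll,tilt,d.round(1),o["torque"]@a,R0.inv().apply(o["torque"]).round(2),R0.inv().apply(o["contact_force"]).round(1),o["gripper_width"],o["q"][5],o["q"][6],o["joint_torque"][6],o["joint_vel"][6]))
E
python3 -c "
from h import *
feel()"
```

```text
t 5.15 roll -0.07 tilt 0.08 off_mm [0.4 0.5 0.2] T_axle 0.011 T_tool [ 0.61 -0.01 -0.01] F_tool [ 0.4 -0.2 -0.5] w -0.003 q6 0.172 q7 -0.63 tau7 0.000 v7 0.001
```

Run:
```python
from h import *
out=[]
for c in ["side","scene"]:
    im=bot.read_camera(c); ci=bot.camera_info(c); b=im[:,:,::-1].copy()
    u,v=proj(bot.get_obs()["eef_pos"],ci)[0].astype(int); print(u,v)
    out.append(cv2.resize(b[v-75:v+75,u-50:u+50],(400,600)))
cv2.imwrite("pics/g1.png",np.hstack(out))
```

```text
341 206
332 207
```

View pics/g1.png

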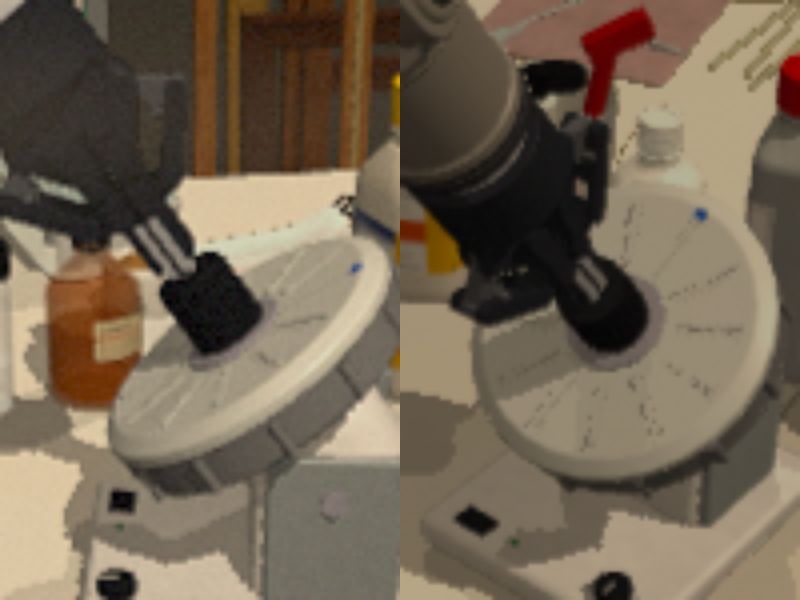

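Run:
```python
from h import *
o=bot.get_obs();Rt=R.from_quat(o["tool_rot"],scalar_first=True)
out=[]
for c in ["wrist","side"]:
    ci=bot.camera_info(c); im=bot.read_camera(c); b=im[:,:,::-1].copy(); 
    k=3 if c=="wrist" else 6
    b=cv2.resize(b,None,fx=k,fy=k,interpolation=cv2.INTER_CUBIC)
    for i,z in enumerate([-.037,-.02,0,.017]):
        p=(proj(o["eef_pos"]+Rt.apply([0,0,z]),ci)[0]+.5)*k; print(c,z,p/k)
        cv2.circle(b,tuple(np.round(p).astype(int)),3,[(0,0,255),(0,255,255),(0,255,0),(255,0,255)][i],-1)
    u,v=p.astype(int); out.append(b[v-250:v+250,u-200:u+200])
cv2.imwrite("pics/g2.png",np.hstack(out))
```

```text
wrist -0.037 [326.10821481 316.5560516 ]
wrist -0.02 [326.22161609 296.83558944]
wrist 0 [326.32860023 278.23106742]
wrist 0.017 [326.40302511 265.28859343]
side -0.037 [332.92580005 193.83219728]
side -0.02 [337.34795615 199.73533747]
side 0 [342.48805343 206.596858  ]
side 0.017 [346.80498724 212.35953686]
```

View pics/g2.png

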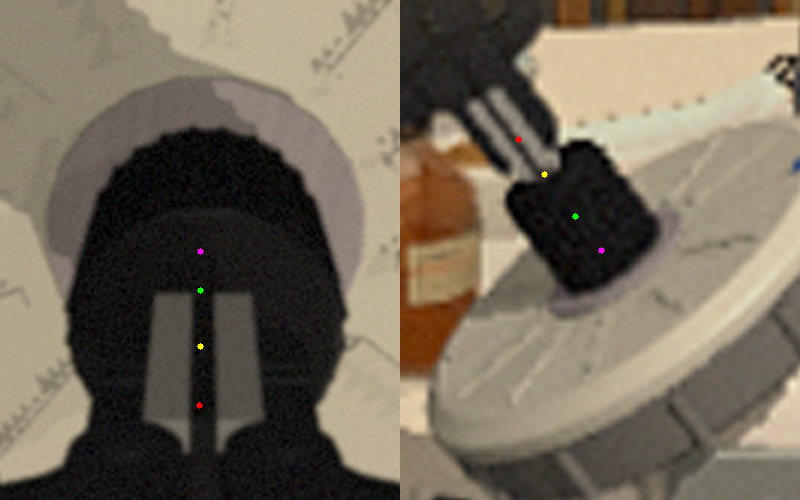

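Call:
{"name": "carry_out", "arguments": {
  "moves": [
    [[0,0,0],[0,0,0],8.5],
    [[0,0,0],[0,0,0],8.5],
    [[0,0,0],[0,0,0],8.5],
    [[0,0,0],[0,0,0.5],8.5],
    [[0,0,0],[0,0,1],8.5]
  ]
}}

```text
t: 5.98
eef_pos: [0.6571, 0.0046, 0.177]
tool_rot: [0.227, 0.72, 0.625, 0.197]
contact_force: [0.1, 0.1, 0.2]
gripper_width: 0.997
```

```bash
python3 -c "
from h import *
feel();print(bot.get_obs()['q'].round(3))"
```

```text
t 5.97 roll -0.04 tilt 0.06 off_mm [ 0.1  0.5 -9.9] T_axle 0.009 T_tool [ 0.6   0.01 -0.01] F_tool [ 0.1  0.2 -0.1] w 0.997 q6 0.171 q7 -0.82 tau7 0.906 v7 -0.698
[-0.559  0.265  0.41   2.167  0.515  0.171 -0.817]
```

Call:
{"name": "carry_out", "arguments": {
  "moves": [
    [[0,0,0],[0,0.05,0.4],8.5],
    [[0,0,0],[0,0.05,0.8],8.5],
    [[0,0,0],[0,0.05,1.2],8.5],
    [[0,0,0],[0,0.05,1.6],8.5],
    [[0,0,0],[0,0.05,1.6],8.5]
  ]
}}

```text
t: 6.6
eef_pos: [0.6664, 0.0027, 0.1639]
tool_rot: [0.227, 0.721, 0.625, 0.197]
contact_force: [-0.4, 0.3, 0.3]
gripper_width: 1.0
```

Run:
```python
from h import *
feel();print(bot.get_obs()['q'].round(3))
o=bot.get_obs();Rt=R.from_quat(o["tool_rot"],scalar_first=True)
out=[]
for c in ["scene","side"]:
    ci=bot.camera_info(c); im=bot.read_camera(c); b=im[:,:,::-1].copy(); k=5
    b=cv2.resize(b,None,fx=k,fy=k,interpolation=cv2.INTER_CUBIC)
    u,v=((proj(w(ring(0,.068)[:1],X),ci)[0]+.5)*k).astype(int)
    for h,col in [(.044,(255,0,255)),(.068,(0,255,0)),(.09,(0,255,255))]: cv2.circle(b,tuple(((proj(w(ring(0,h)[:1],X),ci)[0]+.5)*k).astype(int)),2,col,-1)
    out.append(b[v-250:v+250,u-200:u+200])
cv2.imwrite("pics/g3.png",np.hstack(out))
```

```text
t 6.60 roll -0.06 tilt 0.10 off_mm [  0.6   0.2 -26. ] T_axle 0.020 T_tool [ 0.63  0.   -0.02] F_tool [ 0.3 -0.2 -0.5] w 1.000 q6 0.171 q7 -1.03 tau7 -0.281 v7 0.021
[-0.422  0.293  0.262  2.149  0.733  0.171 -1.026]
```

View pics/g3.png

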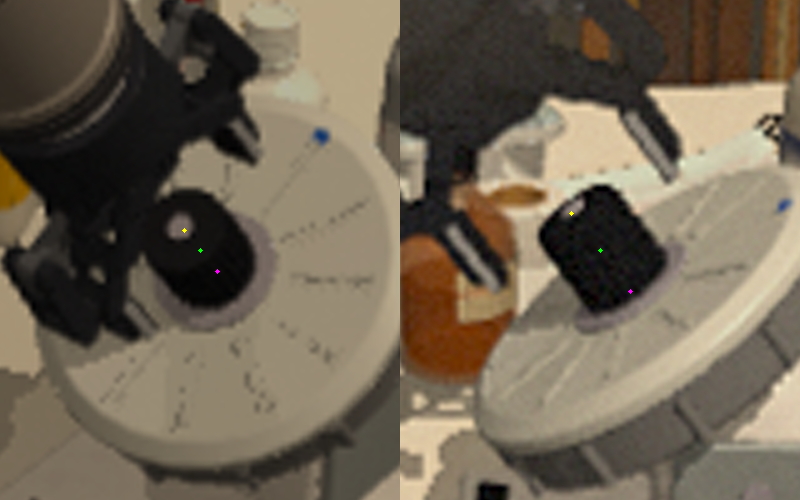

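Call:
{"name": "carry_out", "arguments": {
  "moves": [
    [[0,0,0],[0.05,0,0.4],8.5],
    [[0,0,0],[0.05,0,0.8],8.5],
    [[0,0,0],[0.05,0,1.2],8.5],
    [[0,0,0],[0.05,0,1.3],8.5],
    [[0,0,0],[0.05,0,1.3],8.5]
  ]
}}

```text
t: 7.32
eef_pos: [0.6738, 0.0024, 0.1537]
tool_rot: [0.227, 0.72, 0.625, 0.197]
contact_force: [-0.2, 0.2, 1.3]
gripper_width: 0.998
```

```bash
python3 -c "
from h import *
feel();print(bot.get_obs()['q'].round(3))"
```

```text
t 7.33 roll -0.06 tilt 0.07 off_mm [ -0.1  -0.  -38.7] T_axle 0.003 T_tool [ 0.66  0.06 -0.  ] F_tool [ 0.2  0.6 -1.2] w 0.998 q6 0.172 q7 -1.17 tau7 -0.055 v7 0.001
[-0.349  0.319  0.182  2.137  0.882  0.172 -1.169]
```

Close on the hub.

Call:
{"name": "carry_out", "arguments": {
  "moves": [
    [[0,0,0],[0,0,0],3],
    [[0,0,0],[0,0,0],3],
    [[0,0,0],[0,0,0],3],
    [[0,0,0],[0,0,0],3],
    [[0,0,0],[0,0,0],3]
  ],
  "newtons": 80
}}

```text
t: 7.95
eef_pos: [0.6737, 0.0025, 0.154]
tool_rot: [0.227, 0.72, 0.625, 0.197]
contact_force: [-5.4, -0.1, 5.6]
gripper_width: 0.474
```

```bash
python3 -c "
from h import *
feel();print(bot.get_obs()['q'].round(3))"
```

```text
t 7.95 roll -0.06 tilt 0.06 off_mm [ -0.2  -0.1 -38.3] T_axle -0.004 T_tool [ 0.8  -0.08  0.  ] F_tool [-0.8 -1.2 -7.6] w 0.474 q6 0.172 q7 -1.17 tau7 -0.010 v7 0.000
[-0.349  0.318  0.182  2.137  0.883  0.172 -1.17 ]
```

Call:
{"name": "carry_out", "arguments": {
  "moves": [
    [[0,0,-3],[0,0,0],3],
    [[0,0,-6],[0,0,0],3],
    [[0,0,-9],[0,0,0],3],
    [[0,0,-12],[0,0,0],3],
    [[0,0,-15],[0,0,0],3]
  ]
}}

```text
t: 8.57
eef_pos: [0.6737, 0.0026, 0.154]
tool_rot: [0.251, 0.633, 0.714, 0.166]
contact_force: [-3.9, 1.1, 5.1]
gripper_width: 0.471
```

```bash
python3 -c "
from h import *
feel();print(bot.get_obs()['q'].round(3))"
```

```text
t 8.57 roll 14.95 tilt 0.06 off_mm [ -0.2  -0.1 -38.3] T_axle -0.469 T_tool [1.15 0.32 0.47] F_tool [ 0.6 -0.3 -6.5] w 0.471 q6 0.190 q7 -0.97 tau7 0.002 v7 0.334
[-0.293  0.316  0.115  2.134  0.947  0.19  -0.965]
```

Call:
{"name": "carry_out", "arguments": {
  "moves": [
    [[0,0,3],[0,0,0],3],
    [[0,0,6],[0,0,0],3],
    [[0,0,9],[0,0,0],3],
    [[0,0,12],[0,0,0],3],
    [[0,0,15],[0,0,0],3]
  ]
}}

```text
t: 9.2
eef_pos: [0.6737, 0.0025, 0.154]
tool_rot: [0.227, 0.721, 0.625, 0.197]
contact_force: [-5.7, 0.7, 5.3]
gripper_width: 0.473
```

```bash
python3 -c "
from h import *
feel();print(bot.get_obs()['q'].round(3))"
```

```text
t 9.20 roll -0.14 tilt 0.06 off_mm [ -0.2  -0.  -38.3] T_axle 0.180 T_tool [ 0.68 -0.07 -0.18] F_tool [-0.1 -1.7 -7.6] w 0.473 q6 0.183 q7 -1.21 tau7 0.399 v7 -0.388
[-0.314  0.317  0.141  2.135  0.925  0.183 -1.209]
```

Call:
{"name": "carry_out", "arguments": {
  "moves": [
    [[0,0,6],[0,0,0],3],
    [[0,0,12],[0,0,0],3],
    [[0,0,18],[0,0,0],3],
    [[0,0,24],[0,0,0],3],
    [[0,0,30],[0,0,0],3]
  ]
}}

```text
t: 9.82
eef_pos: [0.6736, 0.0026, 0.1539]
tool_rot: [0.168, 0.858, 0.416, 0.249]
contact_force: [-5.9, 0.2, 3.9]
gripper_width: 0.474
```

```bash
python3 -c "
from h import *
feel();print(bot.get_obs()['q'].round(3))"
```

```text
t 9.82 roll -30.23 tilt 0.06 off_mm [ -0.2   0.1 -38.3] T_axle 0.075 T_tool [ 0.01 -0.41 -0.07] F_tool [-1.9 -1.9 -6.5] w 0.474 q6 0.176 q7 -1.71 tau7 0.997 v7 -0.807
[-0.336  0.317  0.166  2.137  0.9    0.176 -1.712]
```

Call:
{"name": "carry_out", "arguments": {
  "moves": [
    [[0,0,6],[0,0,0],3],
    [[0,0,12],[0,0,0],3],
    [[0,0,18],[0,0,0],3],
    [[0,0,24],[0,0,0],3],
    [[0,0,30],[0,0,0],3]
  ]
}}

```text
t: 10.45
eef_pos: [0.6736, 0.0025, 0.1539]
tool_rot: [0.098, 0.937, 0.18, 0.284]
contact_force: [-5.2, 2.6, 4.8]
gripper_width: 0.473
```

```bash
python3 -c "
from h import *
feel();print(bot.get_obs()['q'].round(3))"
```

```text
t 10.45 roll -60.22 tilt 0.08 off_mm [ -0.1   0.2 -38.3] T_axle 0.133 T_tool [-0.68 -0.5  -0.13] F_tool [-0.6 -2.5 -7.1] w 0.473 q6 0.174 q7 -2.23 tau7 0.998 v7 -0.821
[-0.344  0.318  0.176  2.137  0.89   0.174 -2.227]
```

Call:
{"name": "carry_out", "arguments": {
  "moves": [
    [[0,0,6],[0,0,0],3],
    [[0,0,12],[0,0,0],3],
    [[0,0,18],[0,0,0],3],
    [[0,0,24],[0,0,0],3],
    [[0,0,30],[0,0,0],3]
  ]
}}

```text
t: 11.08
eef_pos: [0.6736, 0.0025, 0.1539]
tool_rot: [0.021, 0.951, -0.069, 0.3]
contact_force: [-5.0, 2.3, 5.8]
gripper_width: 0.471
```

```bash
python3 -c "
from h import *
feel();print(bot.get_obs()['q'].round(3))"
```

```text
t 11.07 roll -90.20 tilt 0.09 off_mm [  0.    0.2 -38.3] T_axle 0.133 T_tool [-1.   -0.48 -0.13] F_tool [-1.  -1.6 -7.8] w 0.471 q6 0.173 q7 -2.75 tau7 0.935 v7 -0.826
[-0.348  0.318  0.18   2.137  0.885  0.173 -2.746]
```

Call:
{"name": "carry_out", "arguments": {
  "moves": [
    [[0,0,0],[0,0,0],3],
    [[0,0,0],[0,0,0],7.5],
    [[0,0,0],[0,0,0],7.5],
    [[0,0,0],[0,0,0],7.5],
    [[0,0,0],[0,0,0],7.5]
  ]
}}

```text
t: 11.7
eef_pos: [0.6739, 0.0024, 0.1535]
tool_rot: [0.021, 0.951, -0.067, 0.299]
contact_force: [-0.2, 0.6, -1.0]
gripper_width: 0.876
```

Call:
{"name": "carry_out", "arguments": {
  "moves": [
    [[0,0,-10],[0,0,0],7.5],
    [[0,0,-20],[0,0,0],7.5],
    [[0,0,-30],[0,0,0],7.5],
    [[0,0,-40],[0,0,0],7.5],
    [[0,0,-50],[0,0,0],7.5]
  ]
}}

```text
t: 12.32
eef_pos: [0.6739, 0.0023, 0.1535]
tool_rot: [0.147, 0.89, 0.344, 0.262]
contact_force: [-0.1, -0.8, 1.0]
gripper_width: 0.88
```

Call:
{"name": "carry_out", "arguments": {
  "moves": [
    [[0,0,-10],[0,0,0],7.5],
    [[0,0,-20],[0,0,0],7.5],
    [[0,0,-30],[0,0,0],7.5],
    [[0,0,-40],[0,0,0],7.5],
    [[0,0,-50],[0,0,0],7.5]
  ]
}}

```text
t: 12.95
eef_pos: [0.6739, 0.0023, 0.1535]
tool_rot: [0.244, 0.661, 0.687, 0.175]
contact_force: [0.1, 0.1, -0.2]
gripper_width: 0.882
```

Call:
{"name": "carry_out", "arguments": {
  "moves": [
    [[0,0,-10],[0,0,0],7.5],
    [[0,0,-20],[0,0,0],7.5],
    [[0,0,-30],[0,0,0],7.5],
    [[0,0,-40],[0,0,0],7.5],
    [[0,0,-50],[0,0,0],7.5]
  ]
}}

```text
t: 13.58
eef_pos: [0.6739, 0.0023, 0.1535]
tool_rot: [0.295, 0.309, 0.903, 0.056]
contact_force: [-0.6, 0.6, 0.7]
gripper_width: 0.877
```

```bash
cat > dot.py <<'E'
from h import *
def dot(cams=("scene","side")):
    up=w(np.array([AX[2],0,-AX[0]]),[0,0,X[2]]); a=w(AX,[0,0,X[2]]); C=w(ring(0,.044)[:1],X)[0]
    for c in cams:
        ci=bot.camera_info(c); im=bot.read_camera(c); f=240/np.tan(np.radians(ci["vertical_fov"])/2)
        hsv=cv2.cvtColor(im,cv2.COLOR_RGB2HSV); m=((hsv[...,0]>105)&(hsv[...,0]<128)&(hsv[...,1]>110)&(hsv[...,2]>50)).astype(np.uint8)
        lid=np.zeros_like(m); cv2.fillConvexPoly(lid,np.round(proj(w(ring(.09,.044),X),ci)).astype(np.int32),1); m*=lid
        n,_,st,ce=cv2.connectedComponentsWithStats(m)
        for i in range(1,n):
            if st[i,4]<3: continue
            u,v=ce[i]; d=R.from_quat(ci["attitude"],scalar_first=True).apply([(u-ci["cx"])/f,-(v-ci["cy"])/f,-1])
            P=ci["position"]+d*((C-ci["position"])@a)/(d@a)-C
            print(c,ce[i].round(1),st[i,4],"r %.4f ang %.1f"%(np.linalg.norm(P),np.degrees(np.arctan2(P@np.cross(a,up),P@up))))
if __name__=="__main__": feel(); print(bot.get_obs()["q"].round(3)); dot()
E
python3 dot.py
```

```text
t 13.57 roll 60.26 tilt 0.08 off_mm [ -0.    0.  -38.9] T_axle -0.000 T_tool [ 0.25  0.49 -0.  ] F_tool [ 0.4  0.3 -1. ] w 0.877 q6 0.316 q7 -0.37 tau7 -1.793 v7 1.340
[ 0.075  0.336 -0.317  2.109  1.193  0.316 -0.369]
scene [361.  229.5] 4 r 0.0774 ang -99.1
side [344.7 232.7] 3 r 0.0765 ang -99.1
```

Call:
{"name": "carry_out", "arguments": {
  "moves": [
    [[0,0,0],[0,0,0],3],
    [[0,0,0],[0,0,0],3],
    [[0,0,0],[0,0,0],3],
    [[0,0,0],[0,0,0],3],
    [[0,0,0],[0,0,0],3]
  ],
  "newtons": 80
}}

```text
t: 14.3
eef_pos: [0.6738, 0.0026, 0.1539]
tool_rot: [0.295, 0.312, 0.901, 0.057]
contact_force: [-5.4, 0.9, 5.4]
gripper_width: 0.473
```

```bash
python3 dot.py
```

```text
t 14.30 roll 59.86 tilt 0.06 off_mm [ -0.1  -0.4 -38.4] T_axle -0.200 T_tool [0.53 0.7  0.2 ] F_tool [ 1.3 -0.6 -7.5] w 0.473 q6 0.316 q7 -0.38 tau7 0.219 v7 0.000
[ 0.074  0.335 -0.316  2.109  1.192  0.316 -0.376]
scene [361.  229.5] 4 r 0.0774 ang -99.1
side [344.7 232.7] 3 r 0.0765 ang -99.1
```

Call:
{"name": "carry_out", "arguments": {
  "moves": [
    [[0,0,5],[0,0,0],3],
    [[0,0,10],[0,0,0],3],
    [[0,0,15],[0,0,0],3],
    [[0,0,20],[0,0,0],3]
  ]
}}

```text
t: 14.9
eef_pos: [0.6738, 0.0026, 0.1539]
tool_rot: [0.28, 0.464, 0.833, 0.108]
contact_force: [-4.6, -1.2, 5.4]
gripper_width: 0.473
```

```bash
python3 -c "
from h import *
feel()"
```

```text
t 14.90 roll 39.79 tilt 0.05 off_mm [ -0.2  -0.3 -38.4] T_axle 0.211 T_tool [ 0.4   0.35 -0.21] F_tool [-1.  -1.6 -6.9] w 0.473 q6 0.302 q7 -0.71 tau7 0.651 v7 -0.667
```

Call:
{"name": "carry_out", "arguments": {
  "moves": [
    [[0,0,5],[0,0,0],3],
    [[0,0,10],[0,0,0],3],
    [[0,0,15],[0,0,0],3],
    [[0,0,20],[0,0,0],3]
  ]
}}

```text
t: 15.4
eef_pos: [0.6738, 0.0026, 0.1539]
tool_rot: [0.258, 0.602, 0.74, 0.155]
contact_force: [-5.4, 0.0, 4.9]
gripper_width: 0.472
```

```bash
python3 -c "
from h import *
feel()"
```

```text
t 15.40 roll 19.81 tilt 0.05 off_mm [ -0.3  -0.2 -38.4] T_axle 0.303 T_tool [ 0.21  0.02 -0.3 ] F_tool [-0.1 -1.7 -7. ] w 0.472 q6 0.287 q7 -1.05 tau7 0.561 v7 -0.663
```

Call:
{"name": "carry_out", "arguments": {
  "moves": [
    [[0,0,5],[0,0,0],3],
    [[0,0,10],[0,0,0],3],
    [[0,0,15],[0,0,0],3],
    [[0,0,20],[0,0,0],3]
  ]
}}

```text
t: 15.9
eef_pos: [0.6738, 0.0026, 0.1539]
tool_rot: [0.227, 0.721, 0.624, 0.197]
contact_force: [-5.9, -0.2, 3.3]
gripper_width: 0.476
```

```bash
python3 -c "
from h import *
feel()"
```

```text
t 15.90 roll -0.16 tilt 0.05 off_mm [ -0.3  -0.1 -38.4] T_axle 0.371 T_tool [-0.25 -0.29 -0.37] F_tool [-1.  -2.8 -6.1] w 0.476 q6 0.272 q7 -1.38 tau7 0.470 v7 -0.656
```

Call:
{"name": "carry_out", "arguments": {
  "moves": [
    [[0,0,5],[0,0,0],3],
    [[0,0,10],[0,0,0],3],
    [[0,0,15],[0,0,0],3],
    [[0,0,20],[0,0,0],3]
  ]
}}

```text
t: 16.4
eef_pos: [0.6737, 0.0025, 0.1539]
tool_rot: [0.189, 0.818, 0.49, 0.233]
contact_force: [-4.7, 0.1, 3.5]
gripper_width: 0.476
```

```bash
python3 -c "
from h import *
feel()"
```

```text
t 16.40 roll -20.14 tilt 0.07 off_mm [ -0.2   0.  -38.4] T_axle 0.424 T_tool [-0.76 -0.46 -0.42] F_tool [-1.2 -1.6 -5.6] w 0.476 q6 0.256 q7 -1.71 tau7 0.389 v7 -0.648
```

Call:
{"name": "carry_out", "arguments": {
  "moves": [
    [[0,0,5],[0,0,0],3],
    [[0,0,10],[0,0,0],3],
    [[0,0,15],[0,0,0],3],
    [[0,0,20],[0,0,0],3]
  ]
}}

```text
t: 16.9
eef_pos: [0.6737, 0.0025, 0.1539]
tool_rot: [0.146, 0.891, 0.34, 0.263]
contact_force: [-6.3, 2.5, 3.3]
gripper_width: 0.477
```

```bash
python3 -c "
from h import *
feel()"
```

```text
t 16.90 roll -40.12 tilt 0.09 off_mm [ -0.2   0.1 -38.4] T_axle 0.552 T_tool [-1.27 -0.51 -0.55] F_tool [-1.1 -3.7 -6.5] w 0.477 q6 0.239 q7 -2.03 tau7 0.327 v7 -0.640
```

Call:
{"name": "carry_out", "arguments": {
  "moves": [
    [[0,0,-5],[0,0,0],3],
    [[0,0,-10],[0,0,0],3],
    [[0,0,-15],[0,0,0],3],
    [[0,0,-20],[0,0,0],3]
  ]
}}

```text
t: 17.4
eef_pos: [0.6738, 0.0025, 0.1539]
tool_rot: [0.19, 0.817, 0.491, 0.233]
contact_force: [-5.2, 1.4, 3.3]
gripper_width: 0.471
```

```bash
python3 -c "
from h import *
feel()"
```

```text
t 17.40 roll -19.93 tilt 0.07 off_mm [ -0.3  -0.  -38.4] T_axle -0.135 T_tool [-0.61 -0.38  0.14] F_tool [-0.2 -2.6 -5.7] w 0.471 q6 0.258 q7 -1.71 tau7 -0.724 v7 0.641
```

Call:
{"name": "carry_out", "arguments": {
  "moves": [
    [[0,0,-5],[0,0,0],3],
    [[0,0,-10],[0,0,0],3],
    [[0,0,-15],[0,0,0],3],
    [[0,0,-20],[0,0,0],3]
  ]
}}

```text
t: 17.9
eef_pos: [0.6738, 0.0025, 0.1539]
tool_rot: [0.227, 0.72, 0.626, 0.197]
contact_force: [-5.6, 0.2, 4.4]
gripper_width: 0.471
```

```bash
python3 -c "
from h import *
feel()"
```

```text
t 17.90 roll 0.05 tilt 0.06 off_mm [ -0.2  -0.1 -38.4] T_axle -0.210 T_tool [-0.08 -0.19  0.21] F_tool [-0.6 -2.1 -6.8] w 0.471 q6 0.275 q7 -1.38 tau7 -0.668 v7 0.653
```

Call:
{"name": "carry_out", "arguments": {
  "moves": [
    [[0,0,-5],[0,0,0],3],
    [[0,0,-10],[0,0,0],3],
    [[0,0,-15],[0,0,0],3],
    [[0,0,-20],[0,0,0],3]
  ]
}}

```text
t: 18.4
eef_pos: [0.6738, 0.0026, 0.1539]
tool_rot: [0.258, 0.6, 0.741, 0.154]
contact_force: [-4.9, -0.2, 4.8]
gripper_width: 0.472
```

```bash
python3 -c "
from h import *
feel()"
```

```text
t 18.40 roll 20.02 tilt 0.05 off_mm [ -0.2  -0.2 -38.4] T_axle -0.255 T_tool [0.33 0.17 0.26] F_tool [-0.5 -1.5 -6.7] w 0.472 q6 0.291 q7 -1.05 tau7 -0.596 v7 0.660
```

Call:
{"name": "carry_out", "arguments": {
  "moves": [
    [[0,0,-5],[0,0,0],3],
    [[0,0,-10],[0,0,0],3],
    [[0,0,-15],[0,0,0],3],
    [[0,0,-20],[0,0,0],3]
  ]
}}

```text
t: 18.9
eef_pos: [0.6738, 0.0026, 0.1539]
tool_rot: [0.281, 0.463, 0.834, 0.107]
contact_force: [-5.7, -0.4, 5.5]
gripper_width: 0.477
```

```bash
python3 -c "
from h import *
feel()"
```

```text
t 18.90 roll 40.00 tilt 0.05 off_mm [ -0.1  -0.3 -38.4] T_axle -0.346 T_tool [0.5  0.43 0.35] F_tool [-0.  -1.9 -7.7] w 0.477 q6 0.306 q7 -0.71 tau7 -0.519 v7 0.666
```

Call:
{"name": "carry_out", "arguments": {
  "moves": [
    [[0,0,-5],[0,0,0],3],
    [[0,0,-10],[0,0,0],3],
    [[0,0,-15],[0,0,0],3],
    [[0,0,-20],[0,0,0],3]
  ]
}}

```text
t: 19.4
eef_pos: [0.6737, 0.0026, 0.1539]
tool_rot: [0.295, 0.311, 0.902, 0.057]
contact_force: [-5.7, 1.2, 5.0]
gripper_width: 0.477
```

```bash
python3 dot.py
```

```text
t 19.40 roll 59.99 tilt 0.06 off_mm [ -0.1  -0.3 -38.4] T_axle -0.404 T_tool [0.64 0.77 0.4 ] F_tool [ 1.8 -0.7 -7.5] w 0.477 q6 0.320 q7 -0.38 tau7 -0.450 v7 0.671
[ 0.085  0.336 -0.33   2.108  1.197  0.32  -0.377]
scene [361.  229.5] 4 r 0.0774 ang -99.1
side [344.7 232.7] 3 r 0.0765 ang -99.1
```

Run:
```python
from h import *
from scipy.optimize import curve_fit
# roll in present grip (earlier grip: +150), direction, T_axle, tau7
d=np.array([(164.95,1,-.469,np.nan),(149.86,-1,.18,.399),(119.8,-1,.075,.997),(89.8,-1,.133,.998),(59.8,-1,.133,.935),
(39.79,-1,.211,.651),(19.81,-1,.303,.561),(-.16,-1,.371,.470),(-20.14,-1,.424,.389),(-40.12,-1,.552,.327),
(-19.93,1,-.135,-.724),(.05,1,-.21,-.668),(20.02,1,-.255,-.596),(40,1,-.346,-.519),(59.99,1,-.404,-.45)])
m=lambda x,D,A,p:-x[1]*D-A*np.sin(np.radians(x[0]-p))
for n,s,k in [("T all",slice(None),2),("T grip2",slice(5,None),2)]:
    p,c=curve_fit(m,d[s,:2].T,d[s,k],[.3,.22,20]); print(n,p.round(3),np.sqrt(np.diag(c)).round(3),(d[s,k]-m(d[s,:2].T,*p)).round(3))
p,c=curve_fit(m,d[5:,:2].T,-d[5:,3]*-1*-1,[.3,.22,20]); print("tau7",p,np.sqrt(np.diag(c)))
```

```text
T all [ 0.297  0.218 23.912] [0.009 0.015 3.035] [-0.035  0.059 -0.006  0.035 -0.037 -0.027 -0.01  -0.015 -0.024  0.059
  0.011 -0.001  0.027  0.011  0.021]
T grip2 [ 0.286  0.236 23.728] [0.009 0.018 2.52 ] [-0.009  0.001 -0.01  -0.025  0.054 -0.013 -0.019  0.015  0.006  0.021]
tau7 [-0.57212531  0.24495916 24.79450362] [0.00558038 0.01136719 1.52925301]
```

Call:
{"name": "carry_out", "arguments": {
  "moves": [
    [[0,0,7],[0,0,0],3],
    [[0,0,14],[0,0,0],3],
    [[0,0,21],[0,0,0],3],
    [[0,0,26],[0,0,0],3],
    [[0,0,31],[0,0,0],3]
  ]
}}

```text
t: 20.12
eef_pos: [0.6738, 0.0026, 0.154]
tool_rot: [0.269, 0.542, 0.785, 0.134]
contact_force: [-5.7, 0.7, 5.2]
gripper_width: 0.471
```

Call:
{"name": "carry_out", "arguments": {
  "moves": [
    [[0,0,5],[0,0,0],3]
  ]
}}

```text
t: 20.25
eef_pos: [0.6737, 0.0026, 0.1539]
tool_rot: [0.263, 0.576, 0.761, 0.146]
contact_force: [-5.3, -0.2, 4.6]
gripper_width: 0.475
```

```bash
python3 -c "
from h import *
feel()"
```

```text
t 20.25 roll 23.81 tilt 0.05 off_mm [ -0.2  -0.2 -38.4] T_axle 0.295 T_tool [ 0.26  0.04 -0.3 ] F_tool [-0.2 -1.8 -6.8] w 0.475 q6 0.295 q7 -0.99 tau7 0.581 v7 -0.665
```

Call:
{"name": "carry_out", "arguments": {
  "moves": [
    [[0,0,5],[0,0,0],3],
    [[0,0,10],[0,0,0],3],
    [[0,0,15],[0,0,0],3],
    [[0,0,20],[0,0,0],3]
  ]
}}

```text
t: 20.75
eef_pos: [0.6738, 0.0025, 0.154]
tool_rot: [0.234, 0.699, 0.649, 0.189]
contact_force: [-5.9, -1.2, 3.1]
gripper_width: 0.47
```

Call:
{"name": "carry_out", "arguments": {
  "moves": [
    [[0,0,-5],[0,0,0],3],
    [[0,0,-10],[0,0,0],3],
    [[0,0,-15],[0,0,0],3],
    [[0,0,-20],[0,0,0],3]
  ]
}}

```text
t: 21.25
eef_pos: [0.6738, 0.0026, 0.1539]
tool_rot: [0.263, 0.574, 0.762, 0.145]
contact_force: [-6.5, 0.1, 4.5]
gripper_width: 0.477
```

```bash
python3 -c "
from h import *
feel()"
```

```text
t 21.25 roll 24.02 tilt 0.05 off_mm [ -0.2  -0.2 -38.4] T_axle -0.315 T_tool [0.34 0.15 0.31] F_tool [ 0.4 -2.8 -7.4] w 0.477 q6 0.296 q7 -0.98 tau7 -0.581 v7 0.662
```

Call:
{"name": "carry_out", "arguments": {
  "moves": [
    [[0,0,0],[0,0,0],3],
    [[0,0,0],[0,0,0],3],
    [[0,0,0],[0,0,0],3],
    [[0,0,0],[0,0,0],3]
  ]
}}

```text
t: 21.75
eef_pos: [0.6738, 0.0026, 0.1539]
tool_rot: [0.263, 0.574, 0.761, 0.145]
contact_force: [-5.2, -1.0, 4.2]
gripper_width: 0.474
```

```bash
python3 dot.py
python3 - <<'E'
from h import *
a,b=[cv2.resize(bot.read_camera(c)[120:320,240:440][:,:,::-1],(400,400)) for c in ("scene","side")]
cv2.imwrite("pics/end.png",np.hstack([a,b]))
feel()
E
```

```text
t 21.75 roll 23.97 tilt 0.05 off_mm [ -0.2  -0.2 -38.4] T_axle 0.320 T_tool [ 0.39  0.1  -0.32] F_tool [-0.9 -2.2 -6.3] w 0.474 q6 0.296 q7 -0.99 tau7 -0.294 v7 -0.001
[ 0.019  0.329 -0.252  2.113  1.167  0.296 -0.986]
scene [342.8 242.4] 5 r 0.0779 ang -136.3
t 21.95 roll 23.97 tilt 0.05 off_mm [ -0.2  -0.2 -38.4] T_axle 0.309 T_tool [ 0.39  0.04 -0.31] F_tool [ 0.1 -1.7 -7.4] w 0.476 q6 0.296 q7 -0.99 tau7 -0.294 v7 0.001
```

View pics/end.png

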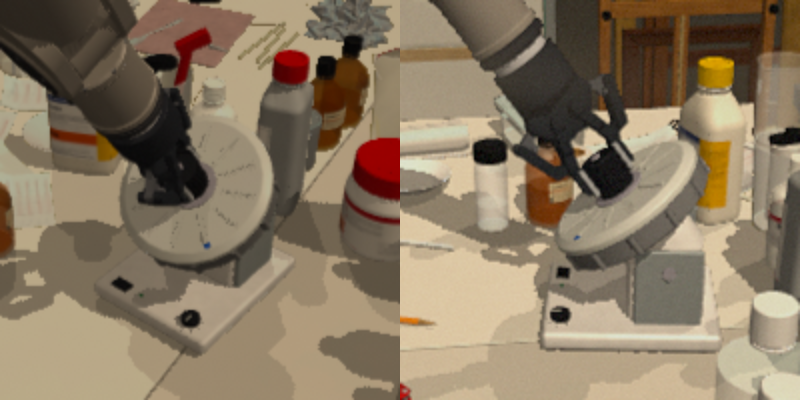

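```bash
python3 -c "
from station import bot
print(bot.hand_in())"
```

```text
the job is handed in; nothing more can be done
None
```

The heavy side of the carousel is at the bottom of the slope. I handed the job in at about 22 s, with the gripper still holding the hub at 80 N and the carousel motionless. No verdict was reported.

**How I found it:** I turned the hub both ways and fitted the pull on the axle. The fit gave a drag of about 0.29 N m and a load pull of about 0.22 to 0.24 N m. It put the bottom at a tool roll (tool angle about the axle) of about 24°, give or take 2 to 3°. I stopped at 24.0°, where the blue dot is at about -135°.

**Last checks:**
- **Balance:** at the final angle the turning torque was the same both ways, +0.295 and -0.315 N m at the wrist and ±0.581 N m at joint 7.
- **Stillness and grip:** joint 7 was still at 0.001 rad/s, the opening matched the hub, and the tool was on the axle to 0.3 mm.
- **Dot position:** the scene camera put the dot at -136.3°, which agrees within about 1°. The side camera's detector missed it in the last picture, though it shows there by eye.
- **Other things:** the last picture shows nothing knocked over near the rotator; I did not check the two sample pots again at the end.

**What disagreed or went wrong:**
- **First grip:** it closed on nothing because the fingertips really sat about 35 mm farther back than the tool data says. I moved in about 39 mm more and gripped properly.
- **Base plate:** its front edge is about 24 mm from where a plate centred on the origin would put it, so I worked from the hub and lid instead.
- **Regrip:** I let go of the hub once to gain wrist range; the dot showed no slip.

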